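# Balance the fudge paddle on its rest

## Task

Lay the fudge paddle flat and straight across the top of the wooden utensil rest so that it stays balanced there by itself, level, with both ends clear of the counter. Its balance point is somewhere on the stem near the blade's side of the middle and differs each time, so try it and shift it along if it tips. Leave the honey jar, the spice jar and the tin where they stand.

Things in the scene. Friction and masses are not known exactly. Their poses are not given: they have to be found in the camera images.
- paddle_mid (a point): Loose fudge paddle lying flat, 200 mm long, 16 mm thick all along, both faces flat. Pale wooden stem 30 mm wide from x = -100 to +48 mm, then a steel collar 40 mm wide and, from +54 to +100, a steel blade. This point: middle of its length and width, 8 mm above its underside; x along the paddle to the blade, z up. 130 to 230 g.
- paddle_blade_mid (a point): Centre of the paddle's hollow steel blade, 58 mm wide, 46 mm long, 16 mm thick, 77 mm along x from paddle_mid. The blade's weight differs each time, so the whole paddle's balance point lies anywhere from 0 to 30 mm from paddle_mid towards the blade (16 mm on average).
- rest_top (a point): Centre of the flat top of the fixed dark wooden utensil rest, 32 mm above the counter (foot 60 x 84 mm, 7 mm thick). The top is 14 mm wide along x, 72 mm long along y; the paddle must lie along x, blade to either side. It stays level only if its balance point is within 7 mm of this point along x; else it tips about 0.35 rad till an end meets the counter.
- jar_honey: bystander: honey jar with yellow lid, 68 mm across, 112 mm high, origin at the centre of its underside
- spice_a: bystander: white-capped spice jar, 47 mm across, 98 mm high, origin at the centre of its underside
- tin_half: bystander: low round tin, 75 mm across, 58 mm high, origin at the centre of its underside
Not all that is in view belongs to the job. Of the things that look like the part that bears rest_top, take the one that is farthest from the robot's base at the start.

How it is judged:
By the outcome, as a careful person would: the job done as asked, in the order asked, and still so for the second after the job is handed in, with the robot touching nothing.
It also fails if it takes over 54 s, if anything falls off the work surface, if the arm or the gripper's body presses on something with over 40 N, if the wrist force passes 120 N, or if a joint passes its speed limit or range.

## Robot

A 6-joint arm with a two-finger parallel gripper is mounted at the origin on a cart in front of the work surface, level with it; the furniture and walls round the work are solid. World frame = base frame: x ahead of the robot, y to its left, z up, the work surface at z = 0. Lengths are in m, angles in rad, forces in N, time in s.
With the tool pointing down it reaches from about 0.35 to 0.85 m from the base axis. Payload 8.1 kg.
Tool frame: the origin (TCP) lies at the very end of the fingers, on their centre line; the grasp point (between the pads) lies 19 mm behind it; z points along the fingers, y is the line along which they close (so a half turn about z gives the same grasp; the last joint's range is limited). The gripper opens to 93 mm and grips with 3 to 60 N. Pads are 15 mm wide; open, the fingers measure 128 mm over their backs; the gripper's body (75 mm by 188 mm) begins 65 mm behind the grasp point.
Start: joints at [1.04, 0.13, 1.488, -0, 1.523, -0.085], TCP at [0.259, 0.541, 0.189] pointing down, gripper open.
Joint ranges: [-2.96, 2.96], [-0.89, 2.26], [0.02, 2.5], [-1.34, 4.48], [0, 2.73], [-2.66, 2.66]. Speed limits (rad/s): [2.39, 2.39, 2.79, 3.14, 3.14, 3.14].

## Interface

Orientations are given as a rotation vector (axis times angle).
In Python, from plant import robot gives the robot as it stands. The module is installed in compiled form; this text tells all that it offers.
- The arm moves only by the tool play_rows, never from a script. Its argument "increments" is text: rows parted by semicolons, each of 5 numbers parted by spaces: the shift along the tool's x, y, z in mm, then the turn about the tool's z in degrees, then the closure, from -1 (fully open) to 1 (shut). In form: dx dy dz yaw claw; .... A call has 1 to 20 rows; each row is the pose to reach, as a shift and turn from the pose commanded when the call began, along the tool's axes at that moment; what a row does not reach only later rows make up. A row lasts 1/10 s, in which the tool goes at most 50 mm and 8.59 degrees, less where a joint would pass 70% of its speed; a pose out of reach is approached as far as the arm can. A call with a gripper value outside its range is refused whole. The fingers move at their own pace and stop on an object; "force" is the grip in N (left out, the last holds). Time passes only in rows, so rows that repeat a pose let the fingers close. It gives the time, the measured TCP pose, the force, the opening and the grip force at its end, in the units of the state.
- robot.read_state(): the state, without advancing time (a new reading comes with each control period).
- robot.read_camera(name): name is "scene" or "top" or "wrist"; returns the picture (400x640x3 uint8, blue, green, red); there is no depth.
- robot.calibration(name): a dict with "vertical_fov" (degrees; the focal length in pixels is half the picture's height over the tangent of half this angle, whatever the lens; pixels are square), "cx", "cy" (the principal point, pixels), "rvec" (rotation vector, rad) and "tvec" (3), from world to camera coordinates, as OpenCV has them. Camera axes: x right, y down, z forward; pixel columns grow to the right and rows downward; lengths in m; the calibration is good to about 2 mm. A picture is of the moment at which its call begins: read the wrist's pose just before it. calibration takes no time and is no camera call; for the wrist camera it gives the pose at the moment of the call.
- robot.close_job(): hands the job in; it is judged then, once.
Trained networks look in the newest picture that a camera, given by its name, has taken for a name from the list of things; names that differ only in an ending like _2 or _b are one class to them, and where a whole thing is asked for, a point or a joint stands for the part that bears it (a point fixed in the world has none). Each returns a list of dicts, best first, with "conf" (0 to 1); they miss things now and then, are a little off and sometimes report something else, mostly with a low value. They report only what shows in the picture. A call takes as long as a camera call. They do not tell look-alikes from the thing itself.
- robot.recognise(camera, query): "centre" ([x, y, z] in m, in world coordinates, good to about 4 mm: the middle of the surface that is visible of it).
- robot.regions_of(camera, query): "pixels" (400x640 bool, what is visible of it).
- robot.landmark_of(camera, query): "centre" ([x, y, z] in m, in world coordinates, good to about 4 mm: a listed point, or the origin of a listed thing).
The state is a dict: "t": time; "q": joint angles; "dq": joint speeds; "joint_torque": joint torques, N m; "tool_pos": TCP position; "orientation": TCP orientation; "force": force on the tool from outside, world axes, zero at the start; "wrist_torque": the same for the moment, N m; "opening": finger opening in m; "gripper_force": force on a finger pad.
Only numpy, scipy, OpenCV 4.12 (cv2) and the standard library are available. Lean on these libraries where they do the work, as an engineer would, in place of code of your own. Each camera call takes 0.05 s, during which the arm holds its last target. There are 200 camera calls.

## Working session

There is one attempt and no reset: what is moved stays moved. The work goes in short steps, Python scripts to look and compute and a tool call to move; the robot and the scene stay as the last step left them, time stands still between calls to the robot, and variables do not carry over. Pictures are saved under pics/ and viewed, at most 10 in all, crops included, and the job is handed in when it is done.

Besides the shell and the picture viewer there is one more tool, called after "Request:" as name(argument=value, ...) on one line, values as JSON. play_rows: Moves the arm, as the interface text tells. Its arguments: {"type":"object","properties":{"increments":{"type":"string"},"force":{"type":"number"}},"required":["increments"]}

```bash
mkdir -p pics; cat > h.py <<'E'
import numpy as np, cv2
from plant import robot
from scipy.spatial.transform import Rotation as R
def cal(n):
    c=robot.calibration(n); f=200/np.tan(np.radians(c['vertical_fov'])/2)
    K=np.array([[f,0,c['cx']],[0,f,c['cy']],[0,0,1.]]); return K,np.array(c['rvec'],float),np.array(c['tvec'],float)
def proj(n,P):
    K,r,t=cal(n); return cv2.projectPoints(np.array(P,float).reshape(-1,1,3),r,t,K,None)[0].reshape(-1,2)
def unproj(n,px,z,c=None):
    K,r,t=c or cal(n); Rm=cv2.Rodrigues(r)[0]; o=-Rm.T@t.ravel()
    px=np.array(px,float).reshape(-1,2); d=np.c_[px,np.ones(len(px))]@np.linalg.inv(K).T@Rm
    return o+d*((z-o[2])/d[:,2])[:,None]
E
python3 - <<'E'
from h import *
for n in('top','scene'):
    im=robot.read_camera(n); cv2.imwrite(f'pics/{n}0.png',im)
    for q in('paddle_mid','paddle_blade_mid','rest_top','jar_honey','spice_a','tin_half'):
        for d in robot.landmark_of(n,q):
            if d['conf']>.2: print(n,q,np.round(d['centre'],3),round(d['conf'],2),proj(n,d['centre']).round())
s=robot.read_state();print(s['t'],s['tool_pos'],R.from_rotvec(s['orientation']).as_matrix().round(3))
E
```

```text
top paddle_mid [ 0.511 -0.166  0.008] 0.85 [[405. 215.]]
top paddle_blade_mid [ 0.523 -0.243  0.008] 0.6 [[436. 210.]]
top rest_top [0.376 0.231 0.029] 0.64 [[242. 274.]]
top rest_top [0.508 0.109 0.026] 0.6 [[293. 218.]]
top rest_top [ 0.51  -0.165  0.01 ] 0.37 [[405. 216.]]
top jar_honey [ 0.75   0.136 -0.002] 0.71 [[282. 126.]]
top spice_a [ 0.733 -0.132 -0.002] 0.9 [[387. 130.]]
top tin_half [ 0.691 -0.01  -0.004] 0.73 [[340. 147.]]
scene paddle_mid [ 0.514 -0.172  0.006] 0.95 [[399. 201.]]
scene paddle_blade_mid [0.746 0.134 0.   ] 0.73 [[249. 194.]]
scene paddle_blade_mid [ 0.524 -0.247  0.008] 0.67 [[419. 190.]]
scene rest_top [0.508 0.107 0.032] 0.75 [[299. 227.]]
scene rest_top [0.375 0.23  0.034] 0.57 [[270. 288.]]
scene jar_honey [ 0.751  0.131 -0.   ] 0.98 [[249. 193.]]
scene jar_honey [ 0.735 -0.13  -0.002] 0.72 [[337. 172.]]
scene spice_a [ 0.732 -0.127 -0.001] 0.6 [[336. 172.]]
scene tin_half [ 0.694 -0.008  0.002] 0.83 [[306. 188.]]
0.7 [0.25869918 0.54140173 0.18868309] [[-0.902  0.431  0.   ]
 [ 0.431  0.902  0.   ]
 [ 0.     0.    -1.   ]]
```

```bash
python3 - <<'E'
import cv2
a=cv2.imread('pics/top0.png')[100:320,200:480]
cv2.imwrite('pics/crop.png',cv2.resize(a,None,fx=2.7,fy=2.7,interpolation=cv2.INTER_CUBIC))
E
```

```text
(no output)
```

View pics/crop.png

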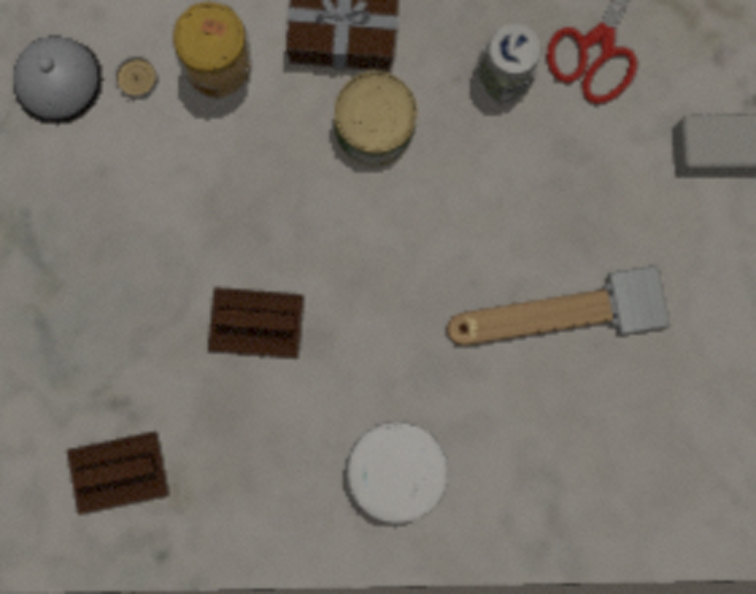

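View pics/scene0.png

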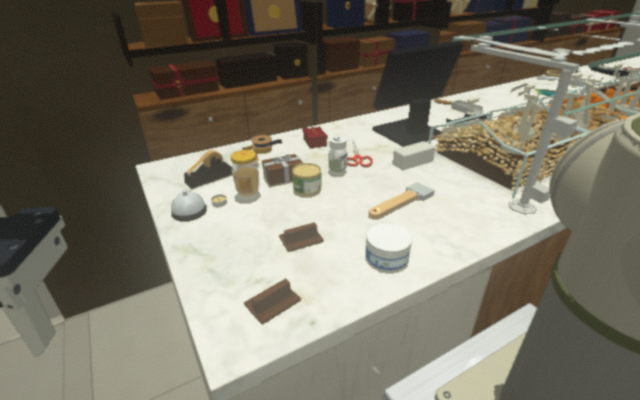

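Two look-alike rests: crop (256,323) at world (0.508,0.108), 0.52 m from the base, and crop (117,472) at (0.376,0.231), 0.44 m. The first is the farther one, so it is the rest meant. The paddle lies at crop (560,315), with its blade to the right (−y).

```bash
python3 - <<'E'
from h import *
im=robot.read_camera('top')
def rect(m,z):
    c=max(cv2.findContours(m.astype(np.uint8),0,1)[0],key=cv2.contourArea)
    P=unproj('top',c.reshape(-1,2),z)[:,:2]
    r=cv2.minAreaRect((P*1000).astype(np.float32)); return r,P
for q,z in(('rest_top',.007),('paddle_mid',.014)):
    for d in robot.regions_of('top',q):
        if d['conf']<.3: continue
        r,P=rect(d['pixels'],z); b=cv2.boxPoints(r); e=b[1]-b[0],b[2]-b[1]
        l=max(e,key=np.linalg.norm)
        print(q,round(d['conf'],2),np.round(r[0],1),np.round(r[1],1),'long axis deg',np.degrees(np.arctan2(l[1],l[0])).round(1))
        if q=='paddle_mid':
            u=l/np.linalg.norm(l); 
            if u[1]>0:u=-u
            n=np.array([-u[1],u[0]]); ys,xs=np.nonzero(d['pixels']); Q=unproj('top',np.c_[xs,ys],z)[:,:2]*1000
            s=Q@u; bins=np.arange(s.min()+15,s.max()-65,10)
            M=np.array([Q[(s>=a)&(s<a+10)].mean(0) for a in bins]); v=np.polyfit(M@u,M@n,1)
            print('stem dir',np.degrees(np.arctan2(u[1],u[0])+np.arctan(v[0])),'extent',s.max()-s.min()); 
            mid=(s.max()+s.min())/2; print('mid',mid*u+np.polyval(v,mid)*n)
s=robot.read_state();print(s['t'])
K,r,t=cal('wrist');print('wristcam at',(-cv2.Rodrigues(r)[0].T@t).round(3))
E
```

```text
rest_top 0.66 [507.5 106.9] [82.7 60. ] long axis deg 83.1
rest_top 0.55 [373.  232.4] [62.4 85.7] long axis deg -79.8
paddle_mid 0.66 [ 511.8 -166.6] [ 56.8 199. ] long axis deg -83.0
stem dir -81.72084851401917 extent 199.0145768859746
mid [ 509.39817517 -166.92372376]
0.85
wristcam at [0.192 0.574 0.384]
```

Request:
play_rows(increments="-540 -543 30 56.5 -0.2;-540 -543 30 56.5 -0.2;-540 -543 30 56.5 -0.2;-540 -543 30 56.5 -0.2;-540 -543 30 56.5 -0.2;-540 -543 30 56.5 -0.2;-540 -543 30 56.5 -0.2;-540 -543 30 56.5 -0.2;-540 -543 30 56.5 -0.2;-540 -543 30 56.5 -0.2;-540 -543 30 56.5 -0.2;-540 -543 30 56.5 -0.2;-540 -543 30 56.5 -0.2;-540 -543 30 56.5 -0.2;-540 -543 30 56.5 -0.2;-540 -543 30 56.5 -0.2;-540 -543 30 56.5 -0.2;-540 -543 30 56.5 -0.2;-540 -543 30 56.5 -0.2")

```text
t: 2.75
tool_pos: [0.5116, -0.1799, 0.1587]
orientation: [-2.06, -2.371, -0.001]
force: [0.4, 0.1, 0.4]
opening: 0.0559
gripper_force: 0.0
```

```bash
cat >> h.py <<'E'
def paddle_fit(cam,z,flip=None):
    im=robot.read_camera(cam); c=cal(cam); d=robot.regions_of(cam,'paddle_mid')[0]; m=d['pixels']
    ys,xs=np.nonzero(m); Q=unproj(cam,np.c_[xs,ys],z,c)[:,:2]*1000
    print('conf',d['conf'],'touch border',xs.min(),xs.max(),ys.min(),ys.max())
    u=np.linalg.svd(Q-Q.mean(0),full_matrices=False)[2][0]
    for _ in range(2):
        n=np.array([-u[1],u[0]]); s=Q@u; b=np.arange(s.min(),s.max(),5)
        w=np.array([np.ptp((Q@n)[(s>=a)&(s<a+5)]) for a in b])
        if w[:len(w)//3].mean()>w[-len(w)//3:].mean(): u=-u; continue
        ok=[(s>=a)&(s<a+5) for a,ww in zip(b,w) if 24<ww<35]
        M=np.array([Q[o].mean(0) for o in ok]); v=np.polyfit(M@u,M@n,1)
    lo,hi=s.min(),s.max(); mid=hi-100
    print('len',hi-lo,'dir deg',np.degrees(np.arctan2(u[1],u[0])+np.arctan(v[0])),'mid(from blade end)',mid*u+np.polyval(v,mid)*n,'widths',w.round())
    return im
E
python3 - <<'E'
from h import *
im=paddle_fit('wrist',.016); cv2.imwrite('pics/w1.png',im)
s=robot.read_state();print(s['t'],s['tool_pos'],s['wrist_torque'],s['force'],R.from_rotvec(s['orientation']).as_matrix().round(3))
E
```

```text
conf 0.57 touch border 292 344 71 257
len 196.97919962096626 dir deg -81.4357449066322 mid(from blade end) [ 508.92054645 -165.41286936] widths [20. 26. 28. 29. 28. 28. 29. 29. 29. 29. 28. 29. 29. 29. 28. 28. 29. 28.
 29. 28. 29. 29. 29. 29. 29. 29. 29. 28. 36. 46. 53. 55. 56. 58. 58. 58.
 57. 57. 56. 55.]
2.85 [ 0.51179727 -0.17994717  0.15894186] [-0.09826012  0.02937458 -0.02860837] [0.65588674 0.02285647 0.47638731] [[-0.14  0.99  0.  ]
 [ 0.99  0.14  0.  ]
 [-0.    0.   -1.  ]]
```

View pics/w1.png

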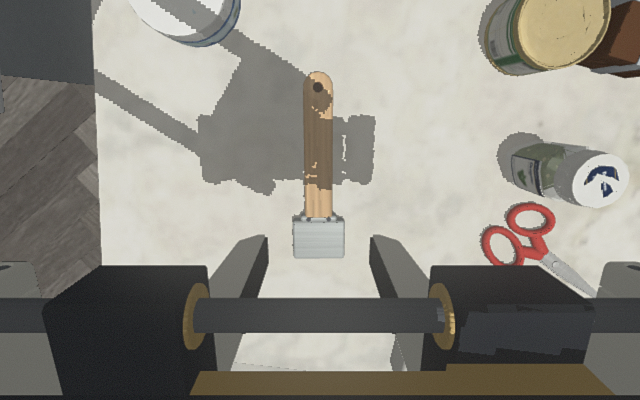

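Request:
play_rows(increments="-1 -1 40 -0.5 -0.2;-1 -1 80 -0.5 -0.2;-1 -1 115 -0.5 -0.2;-1 -1 140 -0.5 -0.2;-1 -1 150 -0.5 -0.2;-1 -1 154.5 -0.5 -0.2;-1 -1 154.5 -0.5 -0.2;-1 -1 154.5 -0.5 1;-1 -1 154.5 -0.5 1;-1 -1 154.5 -0.5 1;-1 -1 154.5 -0.5 1;-1 -1 154.5 -0.5 1;-1 -1 154.5 -0.5 1", force=45)

```text
t: 4.15
tool_pos: [0.5109, -0.1826, 0.0042]
orientation: [2.052, 2.379, -0.0]
force: [0.4, -0.5, 0.6]
opening: 0.0122
gripper_force: 0.0
```

```bash
python3 - <<'E'
from h import *
a=robot.read_camera('wrist');b=robot.read_camera('scene')
cv2.imwrite('pics/w2.png',np.hstack([cv2.resize(a,None,fx=.6,fy=.6),cv2.resize(b[120:280,320:480],None,fx=1.5,fy=1.5)]))
s=robot.read_state();print(s['t'],s['tool_pos'],s['opening'],s['gripper_force'])
E
```

```text
4.25 [ 0.51090427 -0.18251274  0.00411682] 0.004709214706653171 0.0
```

View pics/w2.png

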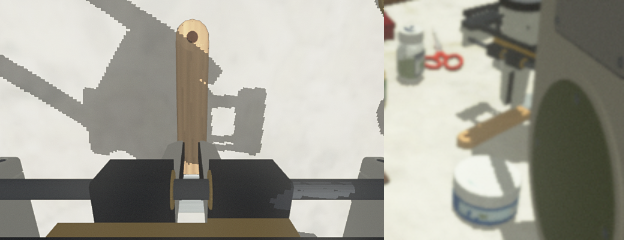

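```bash
python3 - <<'E'
from h import *
s=robot.read_state(); M=R.from_rotvec(s['orientation']).as_matrix(); p=np.array(s['tool_pos'])
print(M.round(3)); print('tcp px',proj('wrist',[p,p-M[:,2]*.019]), 'scene',proj('scene',[p]))
K,r,t=cal('wrist'); Rm=cv2.Rodrigues(r)[0]; print(K.round(1),(M.T@(-Rm.T@t-p)).round(3),(Rm@M).round(3))
a=robot.read_camera('wrist'); print(s['opening'])
paddle_fit('wrist',.016)
cv2.imwrite('pics/w3.png',cv2.resize(a[150:400,220:420],None,fx=2.4,fy=2.4))
E
```

```text
[[-0.147  0.989 -0.   ]
 [ 0.989  0.147  0.   ]
 [ 0.    -0.    -1.   ]]
tcp px [[318.82555636 231.84413561]
 [318.82141543 243.55078789]] scene [[402.68734834 200.68079795]]
[[326.2   0.  318.4]
 [  0.  326.2 200.6]
 [  0.    0.    1. ]] [ 0.075  0.    -0.196] [[-0.     1.     0.001]
 [-0.964  0.    -0.267]
 [-0.267 -0.002  0.964]]
0.004709214706653171
conf 0.55 touch border 292 349 32 355Traceback (most recent call last):
  File "<stdin>", line 6, in <module>
  File "h.py", line 20, in paddle_fit
    w=np.array([np.ptp((Q@n)[(s>=a)&(s<a+5)]) for a in b])
                ~~~~~~^^^^^^^^^^^^^^^^^^^^^^^
    return _methods._ptp(a, axis=axis, out=out, **kwargs)
           ~~~~~~~~~~~~~^^^^^^^^^^^^^^^^^^^^^^^^^^^^^^^^^
    umr_maximum(a, axis, None, out, keepdims),
    ~~~~~~~~~~~^^^^^^^^^^^^^^^^^^^^^^^^^^^^^^
ValueError: zero-size array to reduction operation maximum which has no identity
```

```bash
python3 - <<'E'
from h import *
a=robot.read_camera('wrist')
cv2.imwrite('pics/w3.png',cv2.resize(a[150:400,220:420],None,fx=2.4,fy=2.4))
for n in('top','scene'):
    robot.read_camera(n)
    for q in('paddle_mid','paddle_blade_mid'):
        for d in robot.landmark_of(n,q)[:2]: print(n,q,np.round(d['centre'],3),d['conf'])
E
```

```text
top paddle_mid [ 0.512 -0.163  0.007] 0.69
top paddle_blade_mid [0.51  0.103 0.027] 0.17
scene paddle_mid [ 0.513 -0.173  0.007] 0.67
scene paddle_blade_mid [ 0.522 -0.244  0.008] 0.84
```

View pics/w3.png

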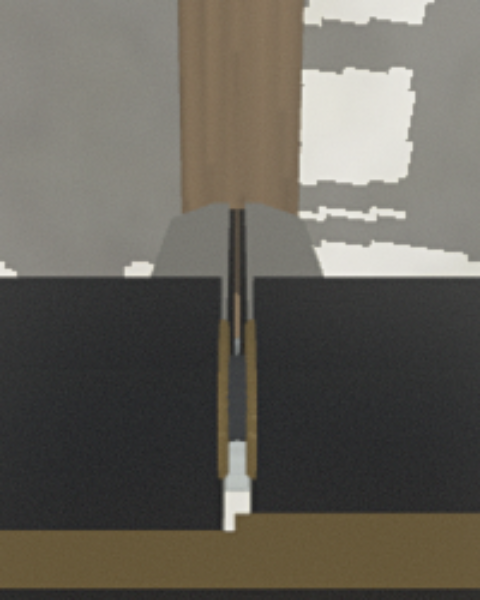

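Request:
play_rows(increments="0 0 0 0 -0.2;0 0 0 0 -0.2;0 0 0 0 -0.2;0 0 0 0 -0.2;0 0 2 0 -0.2;0 0 2 0 -0.2")

```text
t: 5.35
tool_pos: [0.5107, -0.1824, 0.0018]
orientation: [-2.051, -2.379, 0.0]
force: [0.3, 0.0, -0.6]
opening: 0.0439
gripper_force: 0.0
```

```bash
python3 - <<'E'
from h import *
s=robot.read_state(); p=np.array(s['tool_pos']); print(p,s['force'],s['opening'],s['t'])
M=R.from_rotvec(s['orientation']).as_matrix(); o=s['opening']/2
a=robot.read_camera('wrist');b=robot.read_camera('scene')
def mark(n,im,x0,y0,f,w,h):
    c=cv2.resize(im[y0:y0+h,x0:x0+w],None,fx=f,fy=f,interpolation=cv2.INTER_CUBIC)
    for e,col in((0,(0,0,255)),(.019,(0,255,0)),(.03,(255,0,0))):
        for sg in(-1,1):
            q=(proj(n,[p-M[:,2]*e+M[:,1]*sg*o])[0]-[x0,y0]+.5)*f
            cv2.drawMarker(c,tuple(int(v) for v in q),col,cv2.MARKER_CROSS,8,1)
    return c
A=mark('wrist',a,240,180,2.6,150,150);B=mark('scene',b,340,120,3.9,100,100)
cv2.imwrite('pics/w4.png',np.hstack([A,B]))
E
```

```text
[ 0.51071583 -0.18243138  0.00178359] [ 0.28358668  0.01919686 -0.60241572] 0.04390009273833839 5.35
```

View pics/w4.png

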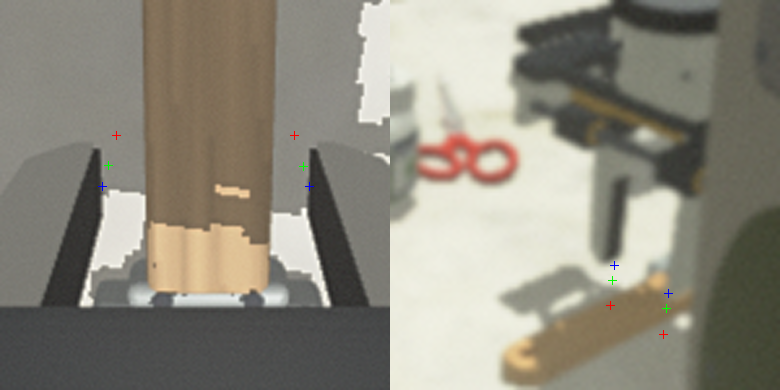

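The tips show about 30 mm above the stated TCP in both views (the blue crosses sit 30 mm above it, right at the visible tips). So the first close passed over the stem. I'll descend step by step, watching the force.

Request:
play_rows(increments="0 0 8 0 -0.2;0 0 16 0 -0.2;0 0 20 0 -0.2;0 0 22 0 -0.2;0 0 22 0 -0.2")

```text
t: 5.95
tool_pos: [0.5105, -0.1823, -0.0205]
orientation: [-2.051, -2.378, 0.001]
force: [-0.0, -0.8, 0.8]
opening: 0.0558
gripper_force: 0.0
```

Request:
play_rows(increments="0 0 2 0 -0.2;0 0 4 0 -0.2;0 0 5.5 0 -0.2;0 0 5.5 0 -0.2")

```text
t: 6.35
tool_pos: [0.5108, -0.1824, -0.0256]
orientation: [-2.051, -2.379, 0.0]
force: [-1.3, -0.2, -0.2]
opening: 0.0555
gripper_force: 0.0
```

Request:
play_rows(increments="0 0 0 0 1;0 0 0 0 1;0 0 0 0 1;0 0 0 0 1;0 0 0 0 1", force=45)

```text
t: 6.85
tool_pos: [0.511, -0.1826, -0.0253]
orientation: [2.051, 2.379, 0.0]
force: [0.8, -0.2, 0.4]
opening: 0.0297
gripper_force: 45.0
```

Request:
play_rows(increments="0 0 -30 0 1;0 0 -70 0 1;0 0 -110 0 1;30 5 -120 -8 1;70 10 -120 -16 1;110 16 -120 -24 1;150 22 -120 -32 1;190 28 -120 -40 1;230 33 -120 -48 1;260 37 -120 -56 1;280 40 -120 -64 1;286.6 41.1 -115 -72 1;286.6 41.1 -110 -75.5 1;286.6 41.1 -100 -75.5 1;286.6 41.1 -100 -75.5 1;286.6 41.1 -100 -75.5 1")

```text
t: 8.45
tool_pos: [0.5089, 0.1067, 0.074]
orientation: [-0.169, -3.136, 0.0]
force: [-0.1, -0.8, -1.5]
opening: 0.0293
gripper_force: 45.0
```

```bash
python3 - <<'E'
from h import *
s=robot.read_state(); p=np.array(s['tool_pos']); M=R.from_rotvec(s['orientation']).as_matrix()
print(s['t'],p,M.round(3)[:,0],s['opening'],s['force'],s['wrist_torque'])
a=robot.read_camera('wrist');b=robot.read_camera('scene');t=robot.read_camera('top')
cv2.imwrite('pics/w5.png',np.vstack([np.hstack([cv2.resize(a,(480,300)),cv2.resize(b[150:270,220:348],(320,300))]),cv2.resize(t[150:270,210:410],(500,300)).copy() if 0 else np.hstack([cv2.resize(t[150:270,200:392],(480,300)),np.zeros((300,320,3),np.uint8)])]))
E
```

```text
8.45 [0.50887551 0.10667014 0.07400455] [-0.994  0.107  0.001] 0.029254339002357254 [-0.05054736 -0.82545374 -1.47346922] [ 0.04890801 -0.00542088  0.06258361]
```

View pics/w5.png

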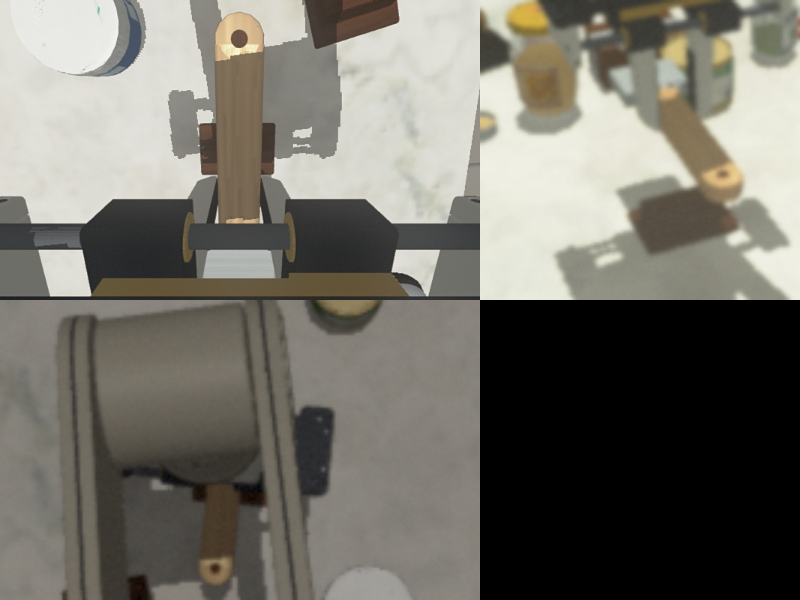

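```bash
python3 - <<'E'
from h import *
F=[];T=[]
for i in range(40):
    robot.read_camera('top'); s=robot.read_state(); F.append(s['force']);T.append(s['wrist_torque'])
F=np.array(F);T=np.array(T); M=R.from_rotvec(s['orientation']).as_matrix()
print(F.mean(0),F.std(0),(T@M).mean(0),(T@M).std(0)/40**.5)
print('offset toward blade mm (tool frame y torque)',1000*(T@M)[:,1].mean()/F[:,2].mean(),s['t'])
E
```

```text
[ 0.01025724  0.01153334 -1.81446633] [0.44576123 0.5236232  0.51833477] [-0.02581931  0.01266336 -0.00388061] [0.00384753 0.00533103 0.00448625]
offset toward blade mm (tool frame y torque) -6.979111762322946 10.6
```

Request:
play_rows(increments="2.5 0 20 0 1;2.5 0 45 0 1;2.5 0 58 0 1;2.5 0 62 0 1;2.5 0 64 0 1;2.5 0 64 0 1")

```text
t: 11.2
tool_pos: [0.5076, 0.1073, 0.0113]
orientation: [0.166, 3.136, 0.0]
force: [0.6, -0.4, -1.1]
opening: 0.0295
gripper_force: 45.0
```

Request:
play_rows(increments="0 0 1 0 1;0 0 2 0 1;0 0 3 0 1;0 0 3 0 1")

```text
t: 11.6
tool_pos: [0.507, 0.1073, 0.0077]
orientation: [0.166, 3.137, 0.0]
force: [0.4, -0.6, -1.3]
opening: 0.0295
gripper_force: 45.0
```

Request:
play_rows(increments="0 0 0.7 0 1;0 0 1.2 0 1;0 0 1.2 0 1")

```text
t: 11.9
tool_pos: [0.507, 0.1073, 0.0067]
orientation: [0.166, 3.137, -0.0]
force: [-1.7, -1.1, 1.4]
opening: 0.0291
gripper_force: 45.0
```

Request:
play_rows(increments="0 0 0 0 0.2;0 0 0 0 0.2;0 0 0 0 0.2;0 0 0 0 0.2")

```text
t: 12.3
tool_pos: [0.507, 0.1073, 0.0064]
orientation: [0.166, 3.137, 0.0]
force: [-0.2, 0.0, -1.0]
opening: 0.0372
gripper_force: 0.0
```

```bash
python3 - <<'E'
from h import *
F=[];T=[]
for i in range(30):
    n=('wrist','scene')[i%2]; im=robot.read_camera(n); s=robot.read_state(); F.append(s['force']);T.append(s['wrist_torque'])
    if i==28:a=im
b=im
F=np.array(F);T=np.array(T); M=R.from_rotvec(s['orientation']).as_matrix()
print(F.mean(0),(T@M).mean(0),(T@M).std(0)/30**.5,s['t'],s['opening'],s['gripper_force'])
cv2.imwrite('pics/w6.png',np.hstack([cv2.resize(a,(480,300)),cv2.resize(b[150:270,220:348],(320,300))]))
E
```

```text
[0.0007351  0.14326231 0.07663422] [-0.0298063   0.00815264  0.00497516] [0.00543982 0.00533966 0.00636141] 13.8 0.03721346187478653 0.0
```

View pics/w6.png

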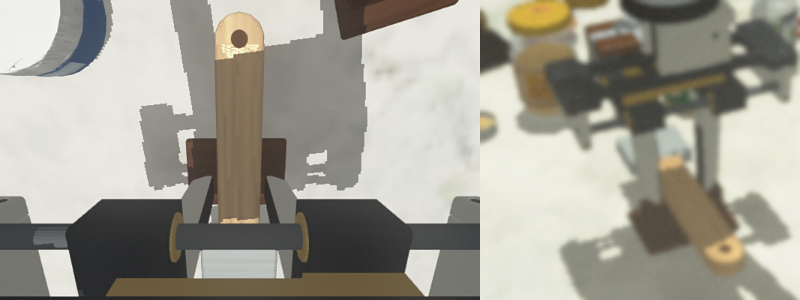

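Request:
play_rows(increments="0 0 0 0 -0.1;0 0 0 0 -0.2;0 0 0 0 -0.2;0 0 -10 0 -0.2;0 0 -25 0 -0.2;0 0 -50 0 -0.2;0 0 -90 0 -0.2;0 0 -130 0 -0.2;0 0 -150 0 -0.2;40 0 -150 0 -0.2;80 0 -150 0 -0.2;80 0 -150 0 -0.2;80 0 -150 0 -0.2")

```text
t: 15.1
tool_pos: [0.4276, 0.1159, 0.1581]
orientation: [0.165, 3.134, 0.001]
force: [1.0, -0.5, -0.4]
opening: 0.0553
gripper_force: 0.0
```

```bash
python3 - <<'E'
from h import *
a=robot.read_camera('wrist')
paddle_fit('wrist',.048)
b=robot.read_camera('scene'); s=robot.read_state(); print(s['t'],s['tool_pos'],s['force'])
for q in('paddle_mid','paddle_blade_mid','jar_honey','spice_a','tin_half'): 
    for d in robot.landmark_of('scene',q)[:1]: print(q,np.round(d['centre'],3),d['conf'])
cv2.imwrite('pics/w7.png',np.hstack([cv2.resize(a,(480,300)),cv2.resize(b[150:270,220:348],(320,300))]))
E
```

```text
conf 0.61 touch border 292 345 153 298
len 153.4595496025052 dir deg -6.226687841331293 mid(from blade end) [446.1637236  114.48777279] widths [21. 26. 27. 29. 29. 29. 29. 29. 29. 28. 28. 29. 29. 29. 29. 28. 28. 27.
 28. 28. 29. 29. 29. 29. 30. 29. 29. 30. 38. 56. 56.]
15.3 [0.42845841 0.11559515 0.15717875] [-0.34532549  0.12359919 -0.58717353]
paddle_mid [0.5   0.107 0.04 ] 0.62
paddle_blade_mid [0.576 0.098 0.042] 0.63
jar_honey [0.75  0.134 0.001] 0.86
spice_a [ 0.733 -0.129 -0.004] 0.54
tin_half [ 0.692 -0.011  0.004] 0.87
```

View pics/w7.png

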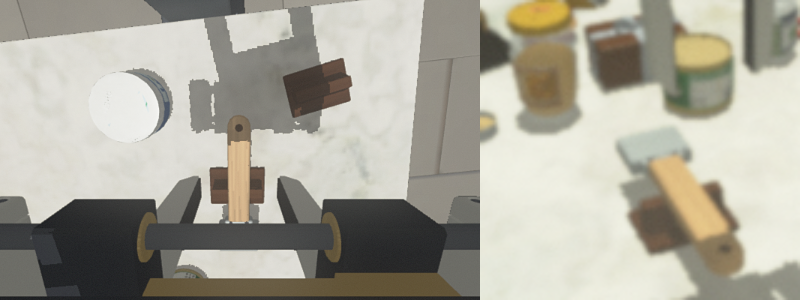

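The paddle lies straight across the far rest. The stem's measured width stays constant along its length and both landmarks are at about 0.04 m, so it is level. The jars and the tin have not moved, and the gripper is clear.

```bash
python3 -c "
from plant import robot
print(robot.close_job())"
```

```text
the job is handed in; nothing more can be done
None
```

The fudge paddle lies level and balanced across the farther utensil rest, the jars and the tin are where they stood, and the job was handed in at about 15 s; no verdict came back.

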